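# Tip a stock carton flat on the parcel scale

## Task

A sprocket carton stands upright at the open end of the parcel scale. Without picking it up, push it over with the fingers towards the scale's end stop so that it lies flat on the scale with its label facing up, then push it along the scale until its end is flush against the end stop. Leave everything else on the bench where it is, and take the hand away.

Things in the scene. Friction and masses are not known exactly. Their poses are not given: they have to be found in the camera images.
- scale: Parcel scale fixed to the bench, a long low grey unit. Origin: on the bench, under its middle; x runs along it from the open end to the end stop, y across, z up. Steel platform 40 mm above the bench, from x = -170 mm (open, no wall) to +130 mm (face of the stop). Side rails stand 14 mm above the platform, inner faces at y = +-85 mm, scale's outer sides at y = +-100 mm.
- stop_face (a point): Middle of the end stop's face, at platform height; axes as the scale's. The stop is an upright plate across the full width, 60 mm high above the platform; behind it, up to 50 mm from the face, is the black display head of the same height.
- carton: Loose grey carton with blue bands: 55 mm deep (x), 110 wide (y), 150 high (z), 0.25 to 0.5 kg. Starts upright on the platform near the open end. Origin: centre of its underside. Its -x broad face bears the white label and faces the open end at first; its x axis points to the stop within 0.12 rad. Tipped as wanted, its x axis points straight down, its z axis to the stop.
- carton_center (a point): Centre of the carton (75 mm above its underside along its z); axes as the carton's. Its weight is evenly spread: it topples once leaned over by about 0.35 rad; pushed low down it slides instead. Tipped over, it leaves about 40 to 70 mm to the end stop.
- hub_box: Bystander: brown cardboard box, 65 x 65 mm, 85 mm high, standing on the bench beside the scale (on its -y side). Origin: centre of its underside.
- spray_can: Bystander: upright can, 52 mm diameter, 150 mm high, on the bench beside the scale (on its -y side). Origin: centre of its underside.
- sprocket: Bystander: flat dark steel ring, 80 mm diameter, 8 mm thick, lying on the bench beside the scale (on its +y side). Origin: centre of its underside.
- wrench: Bystander: spanner 150 mm long lying along its x on the bench beside the scale (on its +y side). Origin: under its middle.
Not all that is in view belongs to the job. Leave any black look-alike of the carton alone.

How it is judged:
At the end, for the whole second after the job is handed in: The carton lies flat on the scale's platform between the rails, label up (its x axis within 0.1 rad of straight down), its end against the end stop (within 8 mm of touching) and square to it within 0.12 rad, at rest (angle between carton's own x axis and vertical above 3.04 rad and x of carton_center in the frame of scale between 0.047 and 0.06 m and angle between the z axis of carton and the x axis of scale, either way round below 0.12 rad and y of carton_center in the frame of scale between -0.04 and 0.04 m and z of carton_center in the frame of scale below 0.072 m and linear speed of carton below 0.02 m/s).
It fails at once if the carton is lifted off the scale (height (world z) of carton_center above 0.135 m or (angle between carton's own z axis and vertical above 1.35 rad and height (world z) of carton_center above 0.105 m)).
It fails at once if a bystander is moved more than 20 mm (distance of any of hub_box, spray_can, sprocket, wrench from where it was at the start of the episode above 0.02 m).
It also fails if it takes over 45 s, if anything falls off the work surface, if the arm or the gripper's body presses on something with over 40 N, if the wrist force passes 120 N, or if a joint passes its speed limit or range.

## Robot

A 6-joint arm with a two-finger parallel gripper is mounted at the origin on the work surface. World frame = base frame: x ahead of the robot, y to its left, z up, the work surface at z = 0. Lengths are in m, angles in rad, forces in N, time in s.
With the tool pointing down it reaches from about 0.35 to 0.775 m from the base axis. Payload 7.3 kg.
Tool frame: the origin (TCP) lies at the very end of the fingers, on their centre line; the grasp point (between the pads) lies 19 mm behind it; z points along the fingers, x is the direction in which the jaws open and shut, and the axes are right-handed (so a half turn about z gives the same grasp; the last joint's range is limited). The gripper opens to 92 mm and grips with 3 to 60 N. Pads are 19 mm wide; open, the fingers measure 130 mm over their backs; the gripper's body (75 mm by 190 mm) begins 47 mm behind the grasp point.
Start: joints at [1.135, 0.342, 1.524, -0, 1.275, -0.146], TCP at [0.15, 0.503, 0.227] pointing down, gripper open.
Joint ranges: [-2.53, 2.53], [-0.77, 2.02], [0.04, 2.7], [-1, 4.14], [0.28, 2.66], [-3.11, 3.11]. Speed limits (rad/s): [2.57, 2.57, 3.14, 3.14, 3.14, 3.14].

## Interface

Orientations are given as [roll, pitch, yaw] about the fixed x, y, z axes, in that order (R = Rz(yaw) Ry(pitch) Rx(roll)).
In Python, from cell import robot, read_camera, nets gives the robot as it stands. The module is installed in compiled form; this text tells all that it offers.
- The arm moves only by the tool carry_out, never from a script. Its arguments are lists of equal length, an entry for each row: "translation": the shift along the tool's x, y, z in m, a list of three; "turn": the turn, a rotation vector about the tool's x, y, z in rad, a list of three; "gripper": the gripper's target within -1 to 1 (shut at 1, half-way at 0, fully open at -1). A call has 1 to 10 rows; each row shifts and turns the commanded pose from where the row before left it, along the tool's axes as they then stand; what a row does not reach is not made up. A row lasts 1/10 s, in which the tool goes at most 50 mm and 8.59 degrees, less where a joint would pass 70% of its speed; a pose out of reach is approached as far as the arm can. A call with a gripper value outside its range is refused whole. The fingers move at their own pace and stop on an object; "squeeze" is the grip in N (left out, the last holds). Time passes only in rows, so rows that do not move let the fingers close. It gives the time, the measured TCP pose, the force and the opening at its end, in the units of the state.
- robot.observe(): the state, without advancing time (a new reading comes with each control period).
- read_camera(name): name is "scene" or "top" or "wrist"; returns a dict with "img" (480x640x3 uint8, red, green, blue), "fx", "fy", "cx", "cy" (pixels), "world_from_camera" (4x4, takes a point from camera to world coordinates). Camera axes: x right, y down, z forward; pixel columns grow to the right and rows downward; lengths in m; the calibration is good to about 2 mm. A picture is of the moment at which its call begins. There is no depth.
- robot.hand_in(): hands the job in, once; it reports no verdict.
Trained networks look in a picture, given as the dict that the camera call returned (one of the last four; its "shot" number tells which), for a name from the list of things; names that differ only in an ending like _2 or _b are one class to them, and where a whole thing is asked for, a point or a joint stands for the part that bears it (a point fixed in the world has none). Each returns a list of dicts, best first, with "score" (0 to 1); they miss things now and then, are a little off and sometimes report something else, mostly with a low value. They report only what shows in the picture. A call takes as long as a camera call. They do not tell look-alikes from the thing itself.
- nets.regions_of(picture, name): "region" (480x640 bool, what is visible of it) and "pixel" ([column, row] in pixels, amid what is visible of it).
- nets.tip_of(picture, name): "pixel" ([column, row] in pixels: a listed point, or the origin of a listed thing).
The state is a dict: "time": time; "qpos": joint angles; "qvel": joint speeds; "joint_efforts": joint torques, N m; "tool_pos": TCP position; "tool_rot": TCP orientation; "contact_force": force on the tool from outside, world axes, zero at the start; "torque": the same for the moment, N m; "opening": finger opening in m.
Only numpy, scipy, OpenCV 4.12 (cv2) and the standard library are available. Lean on these libraries where they do the work, as an engineer would, in place of code of your own. Each camera call takes 0.05 s, during which the arm holds its last target. There are 200 camera calls.

## Working session

There is one attempt and no reset: what is moved stays moved. The work goes in short steps, Python scripts to look and compute and a tool call to move; the robot and the scene stay as the last step left them, time stands still between calls to the robot, and variables do not carry over. Pictures are saved under pics/ and viewed, about 8 in all and at most 12, crops included, and the job is handed in when it is done.

Besides the shell and the picture viewer there is one more tool, called after ">>>" as a command line: name --argument value ..., lists and objects as JSON in quotes. carry_out: Moves the arm, as the interface text tells. Its arguments: {"type":"object","properties":{"translation":{"type":"array","items":{"type":"array","items":{"type":"number"}}},"turn":{"type":"array","items":{"type":"array","items":{"type":"number"}}},"gripper":{"type":"array","items":{"type":"number"}},"squeeze":{"type":"number"}},"required":["translation","turn","gripper"]}

```bash
mkdir -p pics
cat > h.py <<'E'
import numpy as np,cv2
from cell import robot,read_camera,nets
def ray(p,px,z):
    T=np.array(p["world_from_camera"]);d=T[:3,:3]@np.array([(px[0]-p["cx"])/p["fx"],(px[1]-p["cy"])/p["fy"],1.])
    o=T[:3,3];return (o+d*(z-o[2])/d[2]).round(4)
def proj(p,X):
    T=np.linalg.inv(np.array(p["world_from_camera"]));c=T[:3,:3]@np.array(X)+T[:3,3]
    return [p["fx"]*c[0]/c[2]+p["cx"],p["fy"]*c[1]/c[2]+p["cy"]]
def save(p,n): cv2.imwrite("pics/"+n,cv2.cvtColor(p["img"],cv2.COLOR_RGB2BGR))
E
python3 - <<'E'
from h import *
for c in("scene","top"):
    p=read_camera(c);save(p,c+"0.png");print(c,np.array(p["world_from_camera"]).round(3).tolist(),p["fx"])
    for n,z in(("scale",0),("stop_face",.04),("carton",.04),("carton_center",.115),("hub_box",0),("spray_can",0),("sprocket",0),("wrench",0)):
        print(n,[(np.round(t["pixel"]).tolist(),round(t["score"],2),ray(p,t["pixel"],z)[:2].tolist()) for t in nets.tip_of(p,n)[:3]])
print(robot.observe())
E
```

```text
scene [[-0.266, 0.658, -0.705, 1.151], [0.964, 0.183, -0.193, 0.095], [0.002, -0.731, -0.683, 0.656], [0.0, 0.0, 0.0, 1.0]] 472.4325813495873
scale [([371.0, 304.0], 0.92, [0.5969, 0.0393])]
stop_face [([447.0, 311.0], 0.64, [0.6112, 0.1677])]
carton [([226.0, 269.0], 0.89, [0.6195, -0.2271]), ([153.0, 311.0], 0.84, [0.7429, -0.3027]), ([211.0, 373.0], 0.73, [0.8237, -0.161])]
carton_center [([140.0, 286.0], 0.83, [0.7543, -0.2986]), ([203.0, 347.0], 0.68, [0.8298, -0.1576]), ([317.0, 247.0], 0.64, [0.596, -0.0611])]
hub_box [([370.0, 396.0], 0.57, [0.7757, 0.0717])]
spray_can [([302.0, 366.0], 0.56, [0.753, -0.0434])]
sprocket [([437.0, 258.0], 0.58, [0.4445, 0.1434])]
wrench [([338.0, 234.0], 0.68, [0.4271, -0.0628])]
top [[-0.013, -0.985, 0.17, 0.461], [-0.999, 0.006, -0.043, -0.038], [0.041, -0.17, -0.985, 0.759], [0.0, 0.0, 0.0, 1.0]] 442.73129610134635
scale [([258.0, 238.0], 0.56, [0.5996, 0.0404])]
stop_face [([178.0, 223.0], 0.81, [0.6191, 0.168]), ([317.0, 239.0], 0.66, [0.5909, -0.0605])]
carton [([377.0, 124.0], 0.84, [0.7926, -0.1678]), ([315.0, 236.0], 0.75, [0.5949, -0
[... 362 characters left out ...]
319.0, 341.0], 0.7, [0.4238, -0.0629])]
{'time': 0.9, 'qpos': array([ 1.13501113e+00,  3.41999535e-01,  1.52409342e+00,  6.01253042e-05,
        1.27539730e+00, -1.46028820e-01]), 'qvel': array([-0.00115374, -0.00060908, -0.0002833 ,  0.00089202, -0.00039097,
        0.00094108]), 'joint_efforts': array([-9.24884080e-04, -4.31112635e+01, -2.44473803e+01,  7.19164987e-02,
        4.81564121e-02, -7.13111763e-05]), 'tool_pos': array([0.1499887 , 0.50314531, 0.22674305]), 'tool_rot': array([-3.14155064e+00, -1.09680974e-04,  1.28102244e+00]), 'contact_force': array([ 0.33965446, -0.50001003,  0.08830447]), 'torque': array([-0.04349725, -0.04508208,  0.03502249]), 'opening': 0.09174353595034294}
```

View pics/scene0.png

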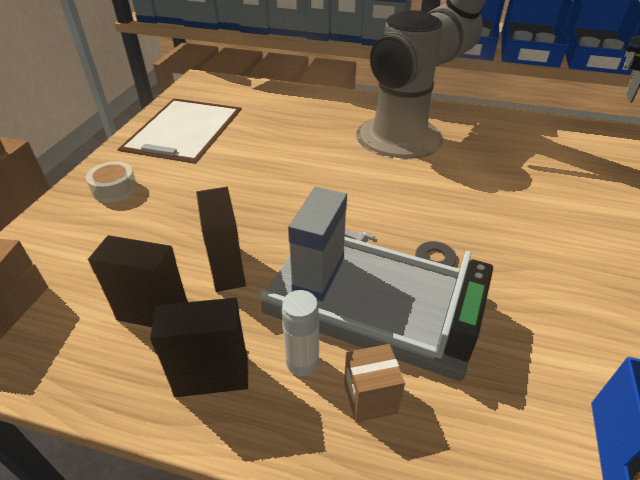

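View pics/top0.png

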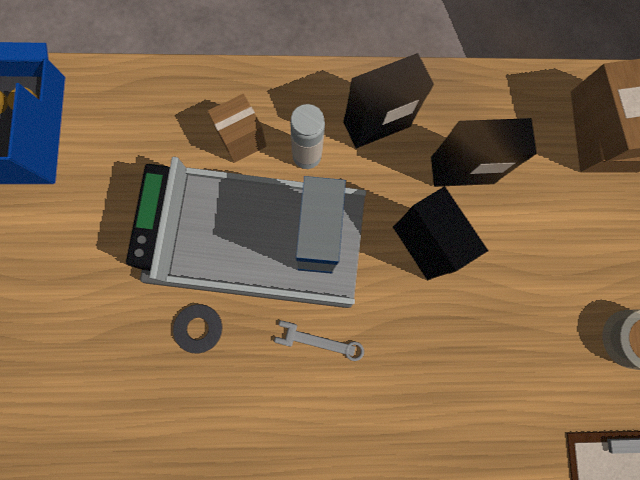

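The one that fits is the grey carton with the blue band on the scale (scene (318,245), top (320,225)). The three black boxes (scene (220,238), (140,285), (203,347)) are look-alikes on the bench. I'll fit the poses to the masks and check them in one enlarged crop.

```bash
cat >> h.py <<'E'
from scipy.optimize import minimize
import itertools
def box(lo,hi): return np.array(list(itertools.product(*zip(lo,hi))))
def hull(p,B,v,z0=0):
    c,s=np.cos(v[2]),np.sin(v[2]);X=B@np.array([[c,s,0],[-s,c,0],[0,0,1]])+[v[0],v[1],z0]
    return cv2.convexHull(np.array([proj(p,x) for x in X],np.float32))
def render(p,boxes,v,z0=0):
    m=np.zeros((480,640),np.uint8)
    for B in boxes: cv2.fillConvexPoly(m,np.round(hull(p,B,v,z0)*16).astype(np.int32),1,shift=4)
    return m>0
def fit(views,boxes,v0,z0=0,ign=None):
    def cost(v):
        c=0
        for i,(p,m) in enumerate(views):
            r=render(p,boxes,v,z0); k=~ign[i] if ign else np.ones_like(m)
            c+=1-(r&m&k).sum()/max(1,((r|m)&k).sum())
        return c
    S=np.array([v0]+[np.array(v0)+d for d in ([.02,0,0],[0,.02,0],[0,0,.08])])
    r=minimize(cost,v0,method="Nelder-Mead",options=dict(initial_simplex=S,xatol=1e-4,fatol=1e-5))
    return r.x.round(4),round(r.fun,3)
SC=[box([-.17,-.1,0],[.18,-.085,.054]),box([-.17,.085,0],[.18,.1,.054]),box([-.17,-.1,0],[.18,.1,.04]),box([.13,-.1,0],[.18,.1,.1])]
CA=[box([-.0275,-.055,0],[.0275,.055,.15])]
E
python3 - <<'E'
from h import *
ps=[read_camera(c) for c in("scene","top")];vs=[];vc=[];ig=[]
for p,near in zip(ps,([318,245],[320,225])):
    vs.append((p,nets.regions_of(p,"scale")[0]["region"]))
    rs=nets.regions_of(p,"carton"); r=min(rs,key=lambda t:np.hypot(*(np.array(t["pixel"])-near)))
    print(r["pixel"],r["score"]);vc.append((p,r["region"]))
    o=r["region"].copy()
    for n in("spray_can","hub_box"):
        for t in nets.regions_of(p,n)[:1]: o|=t["region"]
    ig.append(cv2.dilate(o.astype(np.uint8),np.ones((3,3)))>0)
o2=[]
for p in ps: 
    o=np.zeros((480,640),bool)
    for t in nets.regions_of(p,"spray_can")[:1]: o|=t["region"]
    o2.append(o)
s=fit(vs,SC,[.598,.04,1.41],0,ig);c=fit(vc,CA,[.594,-.058,1.45],.04,o2)
for i in range(2): print(fit(vs[i:i+1],SC,s[0],0,ig[i:i+1]),fit(vc[i:i+1],CA,c[0],.04,o2[i:i+1]))
print(s,c)
p=ps[1];im=p["img"].copy()
for B in SC: cv2.polylines(im,[np.int32(hull(p,B,s[0]))],1,(255,0,0))
cv2.polylines(im,[np.int32(hull(p,CA[0],c[0],.04))],1,(0,255,0))
im=cv2.resize(im[120:330,110:390],None,fx=2.6,fy=2.6);save(dict(img=im),"fit.png")
E
```

```text
[319.1, 240.8] 0.73
[319.4, 226.4] 0.8
(array([0.5904, 0.0387, 1.4294]), np.float64(0.068)) (array([ 0.589 , -0.0617,  1.4716]), np.float64(0.016))
(array([0.5999, 0.036 , 1.4408]), np.float64(0.071)) (array([ 0.5917, -0.0616,  1.4679]), np.float64(0.007))
(array([0.5988, 0.0369, 1.4417]), np.float64(0.15)) (array([ 0.5917, -0.0616,  1.4698]), np.float64(0.036))
```

View pics/fit.png

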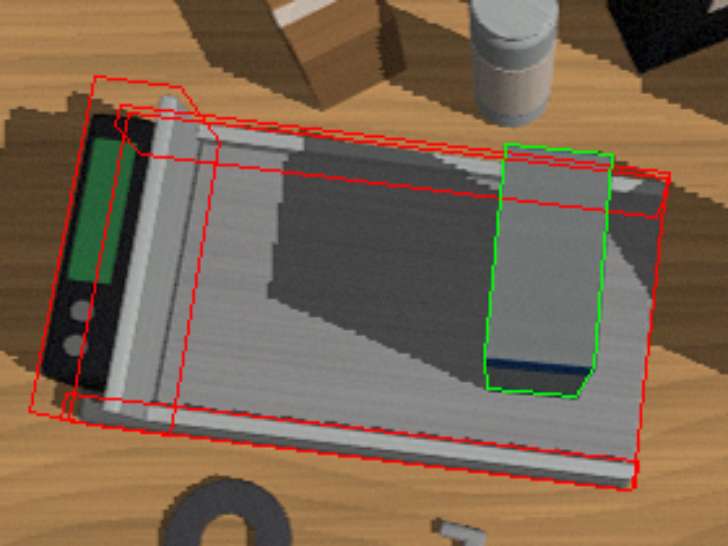

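The crop shows the grey, blue-banded carton (fit outlined at (545,270)) standing on the platform and nearly square to the scale. The rails match the fit with scale yaw 1.44. First I turn and lift the hand, then cross over behind the carton.

>>> carry_out --translation '[[0,0,-0.008],[0,0,-0.008],[0,0,-0.008],[0,0,-0.008],[0,0,-0.008],[0,0,-0.008],[0,0,-0.008],[0,0,-0.008],[0,0,-0.008],[0,0,-0.008]]' --turn '[[0,0,0.141],[0,0,0.141],[0,0,0.141],[0,0,0.141],[0,0,0.141],[0,0,0.141],[0,0,0.141],[0,0,0.141],[0,0,0.141],[0,0,0.141]]' --gripper '[0,0,0,0,0,0,0,0,0,0]'

```text
time: 2.5
tool_pos: [0.15, 0.5031, 0.307]
tool_rot: [3.142, -0.0, -0.135]
contact_force: [-1.3, -1.2, -0.5]
opening: 0.046
```

>>> carry_out --translation '[[0.0255,0.0295,0],[0.0255,0.0295,0],[0.0255,0.0295,0],[0.0255,0.0295,0],[0.0255,0.0295,0],[0.0255,0.0295,0],[0.0255,0.0295,0],[0.0255,0.0295,0],[0.0255,0.0295,0],[0.0255,0.0295,0]]' --turn '[[0,0,0],[0,0,0],[0,0,0],[0,0,0],[0,0,0],[0,0,0],[0,0,0],[0,0,0],[0,0,0],[0,0,0]]' --gripper '[0,0,0,0,0,0,0,0,0,0]'

```text
time: 3.5
tool_pos: [0.3655, 0.1763, 0.307]
tool_rot: [-3.141, -0.001, -0.129]
contact_force: [0.6, 0.8, 1.0]
opening: 0.0457
```

>>> carry_out --translation '[[0.0255,0.0295,0],[0.0255,0.0295,0],[0.0255,0.0295,0],[0.0255,0.0295,0],[0.0255,0.0295,0],[0.0255,0.0295,0],[0.0255,0.0295,0],[0.0255,0.0295,0],[0.0255,0.0295,0],[0.0255,0.0295,0]]' --turn '[[0,0,0],[0,0,0],[0,0,0],[0,0,0],[0,0,0],[0,0,0],[0,0,0],[0,0,0],[0,0,0],[0,0,0]]' --gripper '[0,0,0,0,0,0,0,0,0,0]'

```text
time: 4.5
tool_pos: [0.5805, -0.149, 0.3066]
tool_rot: [-3.141, -0.0, -0.129]
contact_force: [0.6, 0.0, -0.0]
opening: 0.0455
```

>>> carry_out --translation '[[0,0,0.028],[0,0,0.028],[0,0,0.028],[0,0,0.028],[0,0,0.028],[0,-0.01,0],[0,-0.01,0],[0,-0.01,0],[0,0,0]]' --turn '[[0,0,0],[0,0,0],[0,0,0],[0,0,0],[0,0,0],[0,0,0],[0,0,0],[0,0,0],[0,0,0]]' --gripper '[0,0,0,0,0,0,0,0,0]'

```text
time: 5.4
tool_pos: [0.5848, -0.1162, 0.1686]
tool_rot: [3.142, -0.003, -0.127]
contact_force: [0.4, -0.6, 0.4]
opening: 0.0455
```

>>> carry_out --translation '[[0,-0.006,0],[0,-0.006,0],[0,-0.006,0],[0,-0.006,0],[0,-0.006,0],[0,-0.006,0],[0,-0.006,0],[0,0,0]]' --turn '[[0,0,0],[0,0,0],[0,0,0],[0,0,0],[0,0,0],[0,0,0],[0,0,0],[0,0,0]]' --gripper '[0,0,0,0,0,0,0,0]'

```text
time: 6.2
tool_pos: [0.5892, -0.0752, 0.1666]
tool_rot: [-3.141, 0.0, -0.128]
contact_force: [0.2, -0.7, -0.4]
opening: 0.046
```

Run:
```python
from h import *
p=read_camera("scene");save(dict(img=cv2.resize(p["img"][140:400,180:520],None,fx=2,fy=2)),"s1.png")
```

```text
(no output)
```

View pics/s1.png

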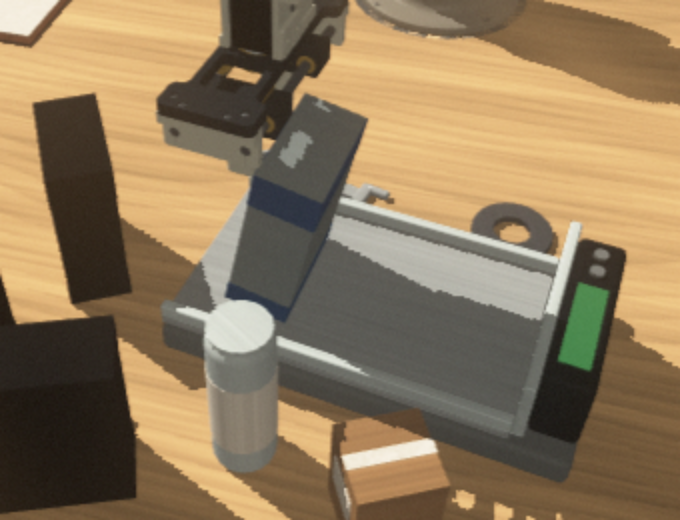

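The carton at (300,200) is leaning towards the stop by about 0.2 rad, held against the fingers, and nothing else has been touched. I'll push on past the balance point.

>>> carry_out --translation '[[0,-0.007,0],[0,-0.007,0],[0,-0.007,0],[0,-0.007,0],[0,-0.007,0],[0,-0.007,0],[0,0,0],[0,0,0],[0,0,0],[0,0,0]]' --turn '[[0,0,0],[0,0,0],[0,0,0],[0,0,0],[0,0,0],[0,0,0],[0,0,0],[0,0,0],[0,0,0],[0,0,0]]' --gripper '[0,0,0,0,0,0,0,0,0,0]'

```text
time: 7.25
tool_pos: [0.5945, -0.0348, 0.1667]
tool_rot: [-3.142, 0.0, -0.129]
contact_force: [-1.2, -0.1, 0.3]
opening: 0.0462
```

Run:
```python
from h import *
p=read_camera("scene");save(dict(img=cv2.resize(p["img"][140:400,180:520],None,fx=2,fy=2)),"s2.png")
```

```text
(no output)
```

View pics/s2.png

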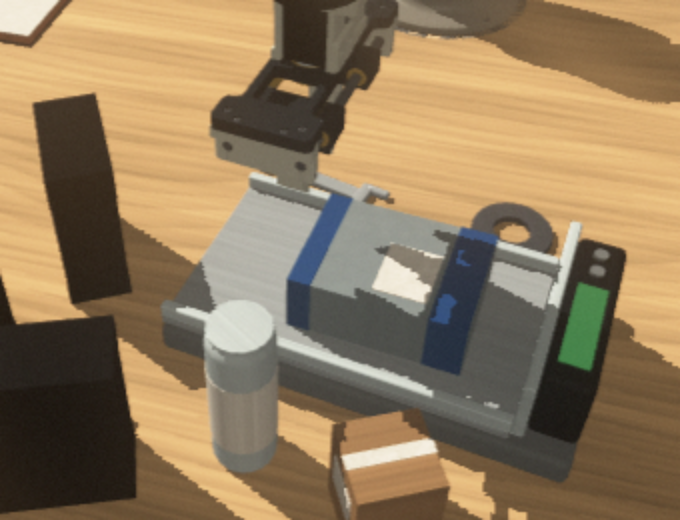

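The carton now lies flat, label up at (410,275), with a gap left to the stop. I'll back the hand off and fit the carton's pose.

>>> carry_out --translation '[[0,0.03,0],[0,0.03,0],[0,0.02,0],[0,0,0]]' --turn '[[0,0,0],[0,0,0],[0,0,0],[0,0,0]]' --gripper '[0,0,0,0]'

```text
time: 7.7
tool_pos: [0.5839, -0.1166, 0.1667]
tool_rot: [3.141, -0.0, -0.132]
contact_force: [-0.8, -0.7, 0.0]
opening: 0.046
```

```bash
cat > m.py <<'E'
from h import *
L=[box([-.075,-.055,0],[.075,.055,.055])]   # x = carton z axis
S=np.array([.5988,.0369]);a=1.4417;R=np.array([[np.cos(a),np.sin(a)],[-np.sin(a),np.cos(a)]])
for c in("scene","top"):
    p=read_camera(c);q=proj(p,[.598,.04,.09])
    r=min(nets.regions_of(p,"carton"),key=lambda t:np.hypot(*(np.array(t["pixel"])-q)))
    v,f=fit([(p,r["region"])],L,[.6,.04,1.44],.04)
    print(c,r["pixel"],r["score"],v,f,"scale xy",(R@(v[:2]-S)).round(4),"yaw",round(v[2]-a,3))
    for n in ("hub_box","spray_can","sprocket","wrench"):
        print(n,[ray(p,t["pixel"],0)[:2].tolist() for t in nets.tip_of(p,n)[:1]])
st=robot.observe();print(st["time"],st["tool_pos"],R@(st["tool_pos"][:2]-S))
E
python3 m.py
```

```text
scene [376.2, 282.1] 0.61 [0.5983 0.0418 1.4823] 0.038 scale xy [0.0048 0.0011] yaw 0.041
hub_box [[0.7763, 0.0745]]
spray_can [[0.7498, -0.0456]]
sprocket [[0.4428, 0.1433]]
wrench [[0.4251, -0.0626]]
top [238.5, 223.5] 0.78 [0.6026 0.0433 1.4704] 0.306 scale xy [ 0.0068 -0.0029] yaw 0.029
hub_box [[0.7792, 0.0703]]
spray_can [[0.7514, -0.0376]]
sprocket [[0.4442, 0.1369]]
wrench []
8.3 [ 0.58430457 -0.11355199  0.16670667] [-0.15106613 -0.00499409]
```

>>> carry_out --translation '[[0,-0.02,0],[0,-0.02,0],[0,0,0.026],[0,0,0.026],[0,0,0.026],[0,0,0.026],[0,0,0],[0,-0.01,0],[0,-0.01,0],[0,0,0]]' --turn '[[0,0,0],[0,0,0],[0,0,0],[0,0,0],[0,0,0],[0,0,0],[0,0,0],[0,0,0],[0,0,0],[0,0,0]]' --gripper '[0,0,0,0,0,0,0,0,0,0]'

```text
time: 9.3
tool_pos: [0.593, -0.0528, 0.0643]
tool_rot: [-3.141, -0.003, -0.127]
contact_force: [0.5, 0.6, 0.6]
opening: 0.046
```

>>> carry_out --translation '[[0,-0.007,0],[0,-0.007,0],[0,-0.007,0],[0,-0.007,0],[0,-0.007,0],[0,-0.007,0],[0,-0.007,0],[0,0,0]]' --turn '[[0,0,0],[0,0,0],[0,0,0],[0,0,0],[0,0,0],[0,0,0],[0,0,0],[0,0,0]]' --gripper '[0,0,0,0,0,0,0,0]'

```text
time: 10.1
tool_pos: [0.5982, -0.0044, 0.0625]
tool_rot: [-3.141, 0.0, -0.128]
contact_force: [-0.5, 0.8, -0.1]
opening: 0.0459
```

>>> carry_out --translation '[[0,-0.003,0],[0,-0.003,0],[0,0,0]]' --turn '[[0,0,0],[0,0,0],[0,0,0]]' --gripper '[0,0,0]'

```text
time: 10.4
tool_pos: [0.5988, 0.0007, 0.0624]
tool_rot: [-3.141, 0.001, -0.129]
contact_force: [0.5, -0.7, 0.4]
opening: 0.0464
```

>>> carry_out --translation '[[0,-0.002,0],[0,-0.002,0],[0,0,0]]' --turn '[[0,0,0],[0,0,0],[0,0,0]]' --gripper '[0,0,0]'

```text
time: 10.7
tool_pos: [0.5995, 0.0045, 0.0626]
tool_rot: [-3.141, 0.0, -0.129]
contact_force: [-0.7, 0.5, 0.8]
opening: 0.0459
```

>>> carry_out --translation '[[0,-0.002,0],[0,-0.001,0],[0,0,0]]' --turn '[[0,0,0],[0,0,0],[0,0,0]]' --gripper '[0,0,0]'

```text
time: 11.0
tool_pos: [0.6, 0.0074, 0.0627]
tool_rot: [-3.141, -0.0, -0.129]
contact_force: [0.1, -0.5, -0.4]
opening: 0.0458
```

```bash
cat > v.py <<'E'
import sys
from h import *
p=read_camera("scene");save(dict(img=cv2.resize(p["img"][200:380,260:520],None,fx=2.8,fy=2.8,interpolation=cv2.INTER_CUBIC)),sys.argv[1])
E
python3 v.py s3.png; python3 m.py
```

```text
scene [409.7, 289.8] 0.56 [0.6067 0.0921 1.4325] 0.076 scale xy [ 0.0558 -0.0007] yaw -0.009
hub_box [[0.7791, 0.0747]]
spray_can [[0.7533, -0.0443]]
sprocket [[0.4494, 0.1417]]
wrench [[0.4361, -0.0634]]
top [207.2, 226.2] 0.93 [0.6197 0.0693 1.3844] 0.768 scale xy [ 0.0348 -0.0166] yaw -0.057
hub_box []
spray_can []
sprocket []
wrench [[0.4187, -0.0634]]
11.65 [0.59992473 0.00713067 0.06270249] [-0.02937681 -0.00494781]
```

View pics/s3.png

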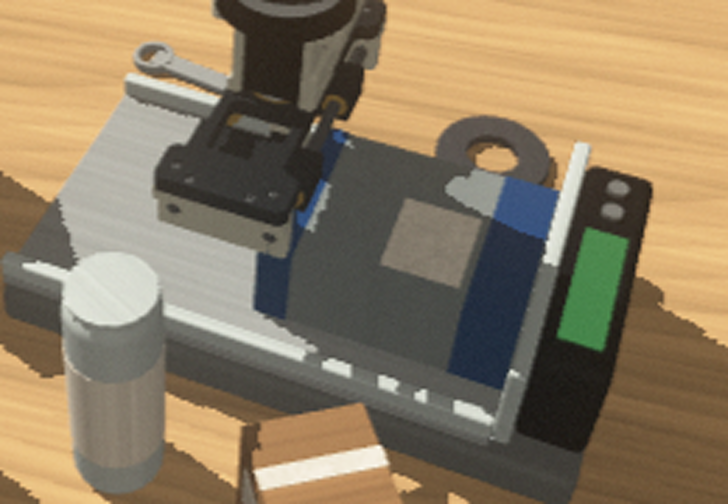

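The carton's leading blue end ((480,320)-(530,230)) is close to the stop plate, with a sliver of gap left. There has been no contact force yet, so I'll keep going in small steps until the force rises.

>>> carry_out --translation '[[0,-0.002,0],[0,-0.001,0],[0,0,0]]' --turn '[[0,0,0],[0,0,0],[0,0,0]]' --gripper '[0,0,0]'

```text
time: 11.95
tool_pos: [0.5998, 0.0077, 0.0628]
tool_rot: [3.138, 0.001, -0.129]
contact_force: [-2.7, -10.4, 0.3]
opening: 0.0459
```

>>> carry_out --translation '[[0,-0.001,0],[0,-0.001,0],[0,0,0]]' --turn '[[0,0,0],[0,0,0],[0,0,0]]' --gripper '[0,0,0]'

```text
time: 12.25
tool_pos: [0.5997, 0.0077, 0.0628]
tool_rot: [3.136, 0.001, -0.13]
contact_force: [-6.4, -19.0, 3.3]
opening: 0.0462
```

The force rose to 19 N with the TCP stalled, at the place expected for seating on the stop. I'll back off, lift the hand and check.

>>> carry_out --translation '[[0,0.005,0],[0,0.015,0],[0,0.02,0],[0,0.02,0],[0,0,-0.04],[0,0,-0.04],[0,0,-0.04],[0,0,-0.04],[0,0,-0.04],[0,0,0]]' --turn '[[0,0,0],[0,0,0],[0,0,0],[0,0,0],[0,0,0],[0,0,0],[0,0,0],[0,0,0],[0,0,0],[0,0,0]]' --gripper '[0,0,0,0,0,0,0,0,0,0]'

```text
time: 13.25
tool_pos: [0.5952, -0.0482, 0.2692]
tool_rot: [3.141, -0.012, -0.129]
contact_force: [0.6, -0.5, 0.2]
opening: 0.0459
```

>>> carry_out --translation '[[-0.02,0.03,-0.02],[-0.02,0.03,-0.02],[-0.02,0.03,-0.02],[-0.02,0.03,0],[-0.02,0.03,0],[0,0,0]]' --turn '[[0,0,0],[0,0,0],[0,0,0],[0,0,0],[0,0,0],[0,0,0]]' --gripper '[0,0,0,0,0,0]'

```text
time: 13.85
tool_pos: [0.472, -0.1861, 0.3225]
tool_rot: [3.141, 0.001, -0.133]
contact_force: [0.1, -0.1, 0.0]
opening: 0.0457
```

```bash
python3 v.py s4.png; python3 m.py
```

```text
scene [407.9, 289.2] 0.83 [0.6064 0.0936 1.4354] 0.036 scale xy [ 0.0572 -0.0002] yaw -0.006
hub_box [[0.7791, 0.0738]]
spray_can [[0.7522, -0.0433]]
sprocket [[0.4458, 0.141]]
wrench [[0.4292, -0.0677]]
top [217.8, 221.8] 0.58 [0.6101 0.0917 1.4385] 0.014 scale xy [ 0.0558 -0.0042] yaw -0.003
hub_box [[0.7759, 0.0738]]
spray_can [[0.7501, -0.0451]]
sprocket [[0.4455, 0.1365]]
wrench [[0.4177, -0.0639]]
14.5 [ 0.4745636  -0.18308067  0.32262699] [-0.23414409  0.0948827 ]
```

View pics/s4.png

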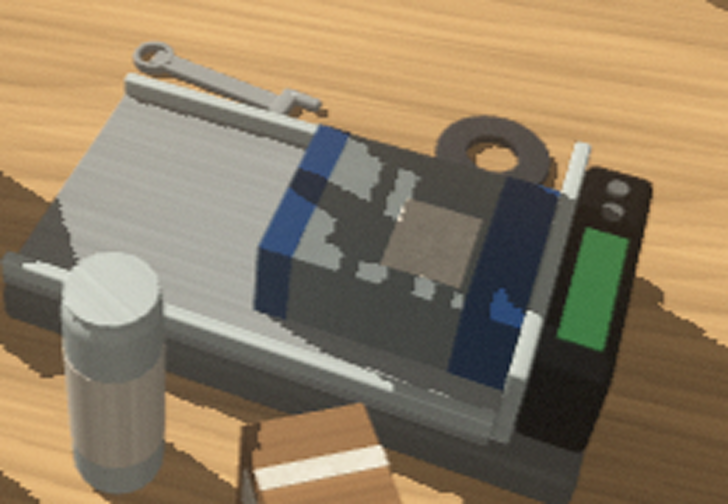

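The carton lies label up against the stop strip (blue end from (558,190) to (503,385)). It is square and centred, the bystanders are where they were, and the hand is clear.

```bash
python3 -c "
from cell import robot
print(robot.hand_in())"
```

```text
the job is handed in; nothing more can be done
None
```

I tipped the carton onto its face with two half-open fingers, slid it along the scale to the end stop, took the hand away and handed the job in at about 14.5 s. No verdict is reported.

**Last checks:**
- **At the stop:** the push stalled at 19 N, where the carton should meet the stop. The fits put the carton centre at x = 0.056 m (top view) and 0.057 m (scene view). Flush is 0.055 m and the limit is 0.060 m.
- **Lie of the carton:** y is within 5 mm of the centre line and the yaw error is below 0.01 rad. The picture shows it flat with the label up.
- **Bystanders:** they read within about 6 mm of their starting positions, which I take as network noise. The robot never came near them.

**What disagreed:**
- The top-view fits taken while the hand was in the way were poor (0.31 and 0.77 misfit), and I discarded them.
- The scale's fitted pose differed by about 9 mm across its width between the two views. I therefore relied on the contact force for seating at the stop.

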